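Hold the magnifier in focus over the culture dish

ROBOT

A 6-joint arm with a two-finger parallel gripper is mounted at the origin on the work surface. World frame = base frame: x ahead of the robot, y to its left, z up, the work surface at z = 0. Lengths are in mm, angles in rad, forces in N, time in s.
With the tool pointing down it reaches from about 375 to 825 mm from the base axis. Payload 5.5 kg.
Tool frame: the origin (TCP) lies midway between the tips of the shut fingers; the grasp point (between the pads) lies robot.pinch_z behind it (robot.pinch_z is the distance from the TCP to the grasp point, in mm); z points along the fingers, x is the direction in which the jaws open and shut, and the axes are right-handed (so a half turn about z gives the same grasp; the last joint's range is limited). The gripper opens to 85 mm and grips with 20 to 120 N. Pads are 22 mm wide; open, the fingers measure 114 mm over their backs; the gripper's body (76 mm by 85 mm) begins 54 mm behind the grasp point. The pads swing forward as they close: fully open they stand 13 mm farther back than shut.
Start: joints at [-1.34, 0.314, -0.047, 1.21, 0, 1.571], TCP at [137.251, -584.087, 231.299] pointing down, gripper open.
Joint ranges: [-2.67, 2.67], [-0.69, 1.73], [-1.03, 1.25], [-2.08, 2.16], [-1.42, 1.45], [-3.14, 3.14]. Speed limits (rad/s): [2.39, 2.39, 3.01, 3.14, 3.14, 3.14].

INTERFACE

Orientations are given as a 3x3 rotation matrix whose columns are the frame's x, y, z axes.
In Python, from plant import robot gives the robot as it stands. The module is installed in compiled form; this text tells all that it offers.
- The arm moves only by the tool apply_moves, never from a script. Its argument "moves" is a list of rows, each a list of 7 numbers: the closure, from 0 (fully open) to 1 (shut), then the shift along the tool's x, y, z in mm, then the turn, a rotation vector about the tool's x, y, z in degrees. A call has 1 to 8 rows; each row shifts and turns the commanded pose from where the row before left it, along the tool's axes as they then stand; what a row does not reach is not made up. A row lasts 1/10 s, in which the tool goes at most 50 mm and 8.59 degrees, less where a joint would pass 70% of its speed; a pose out of reach is approached as far as the arm can. A call with a gripper value outside its range is refused whole. The fingers move at their own pace and stop on an object; "force" is the grip in N (left out, the last holds). Time passes only in rows, so rows that do not move let the fingers close. It gives the time, the measured TCP pose, the force and the opening at its end, in the units of the state.
- robot.state(): the state, without advancing time (a new reading comes with each control period).
- robot.get_image(name): name is "scene" or "top" or "wrist"; returns a dict with "img" (480x640x3 uint8, red, green, blue), "camera_matrix" (3x3 intrinsics, pixels), "k1" (the pictures are not rectified: a ray, as slopes to the right and down, at radius r is drawn at 1 + k1 r^2 times it, then the intrinsics apply), "rvec" (rotation vector, rad) and "tvec" (3), from world to camera coordinates, as OpenCV has them. Camera axes: x right, y down, z forward; pixel columns grow to the right and rows downward; lengths in mm; the calibration is good to about 2 mm. A picture is of the moment at which its call begins. There is no depth.
- robot.finish_job(): hands the job in, once; it reports no verdict.
The state is a dict: "clock": time; "qpos": joint angles; "qvel": joint speeds; "effort": joint torques, N m; "eef_pos": TCP position; "ee_rot": TCP orientation; "ft_force": force on the tool from outside, world axes, zero at the start; "wrist_torque": the same for the moment, N m; "grip_width": finger opening in mm.
Only numpy, scipy, OpenCV 4.12 (cv2) and the standard library are available. Lean on these libraries where they do the work, as an engineer would, in place of code of your own. Each camera call takes 0.05 s, during which the arm holds its last target. There are 200 camera calls.

TASK

Take the magnifier by its grip, lift it up and out of its fork on the hanger, and hold it level and still over the culture dish on the inspection stand, the lens centred on the dish and at the height that the gauge's pointer marks. Finish while still holding it there; do not touch the dish, the stand or its gauge with the magnifier, and leave the spatula and everything else on the bench where they are.

Things in the scene. Friction and masses are not known exactly. Their poses are not given: they have to be found in the camera images.
- loupe_grip (a point): Centre of the magnifier's black grip, a flat-sided upright block 22 mm (own x) by 14 mm (own y) by 56 mm tall on a square steel collar 36 x 36 x 6 mm (collar top 28 mm, underside 34 mm below this point). It hangs by the collar in one of the hanger's two forks; the spatula in the other fork has the same grip but no lens. Axes as for loupe.
- loupe_lens (a point): Centre of the magnifier's lens, half-way through its thickness: a round glass in a steel rim 60 mm across and 8 mm thick, at the foot of the stem. It lies 48 mm towards own -x and 119 mm below the grip centre; own z is the normal of the lens (vertical when level).
- loupe: The whole magnifier, about 110 g, balanced close to its stem. Origin on the stem axis at the collar's underside, 34 mm below the grip centre; z up along the stem; the lens lies towards own -x. Under the collar an 8 mm round stem goes down 85 mm and a flat arm leads from it to the lens rim.
- hanger: Fixed grey hanger, 240 mm wide, origin at the base's underside. Two forks at own y = +65 and -65 mm, open towards own -x; collars rest at own x = 0, 150 mm above the bench; rear beam 156 mm high. Slots 13 mm wide; prongs end 28 mm out in lips 10 mm high. To take a thing off: raise it 15 to 50 mm (more brings the lens up under the prongs), then draw it out along own -x at least 60 mm.
- spatula_grip (a point): Centre of the grip of the spatula (same grip, collar and stem as the magnifier, with a small flat blade below in place of the lens) on the other fork. Stays there.
- dish_center (a point): Centre of the round, closed, clear culture dish to be inspected: 90 mm across, 16 mm high, this point half-way up, with a ruled white disc in it. Loose, on the round platform of the inspection stand (dish underside 18 mm above the bench).
- dish: The same dish; origin at the centre of its underside.
- stand: Fixed grey inspection stand: base plate 165 x 130 x 12 mm, origin at its underside below the centre of the round platform (104 mm across, top at 18 mm). At own x = +82 mm stands the gauge: an 8 mm square post up to 130 mm above the bench that carries a sliding block 20 x 20 x 14 mm.
- pointer_tip (a point): Tip of the gauge's pointer, a thin arm (5 mm wide, 4 mm thick) from the sliding block towards the dish; it ends 52 mm from the platform's centre (30 mm from the post's axis). Its height, this point at half its thickness, marks the focal height for the middle of the lens, 60 to 100 mm above the bench. The block is held by friction and must not be moved.
- dish_stack: Bystander: stack of three closed culture dishes, 90 mm across, 42 mm high; origin at its underside.
- flask: Bystander: conical glass flask, 80 mm across, 118 mm high; origin at its underside.
- burner: Bystander: burner with a 72 mm round foot, 119 mm high; origin at its underside.
- marker: Bystander: marker pen, 135 mm long along own x, 14 mm thick; origin at its underside.
- jar: Bystander: small amber jar, 48 mm across, 75 mm high; origin at its underside.
- tub: Bystander: yellow tub with a red lid, 114 mm across, 118 mm high; origin at its underside.
- tripod: Bystander: iron tripod, ring 110 mm across at 155 mm height, feet 160 mm across; origin at bench level below the ring's centre.
Mind the look-alikes: they are no part of the job. Leave any purple look-alike of the stand alone.

How it is judged (in metres and radians):
On the way:
1. the magnifier is off the hanger, held by the gripper (distance of loupe_grip from where it was at the start of the episode above 0.07 m and contact force between loupe and hanger below 0.05 N and contact force between loupe and the fingers above 1 N), for 0.2 s.
At the end, for the whole second after the job is handed in: The gripper holds the magnifier, its lens centre within 12 mm (horizontally) of the dish's centre and within 6 mm of the pointer's height, lens within 0.12 rad (7 degrees) of level, at rest (under 20 mm/s), touching neither hanger, stand, gauge nor dish (horizontal distance between loupe_lens and dish_center below 0.012 m and z of loupe_lens in the frame of pointer_tip between -0.006 and 0.006 m and angle between loupe_lens's own z axis and vertical below 0.12 rad and linear speed of loupe below 0.02 m/s and contact force between loupe and the fingers above 1 N and contact force between loupe and hanger below 0.1 N and contact force between loupe and stand below 0.1 N and contact force between loupe and dish below 0.1 N); the arm keeps its last pose, push and grip.
It fails at once if the dish on the stand is pushed out of place (more than 8 mm) (distance of dish_center from where it was at the start of the episode above 0.008 m).
It fails at once if the gauge's pointer is moved (more than 4 mm) (distance of pointer_tip from where it was at the start of the episode above 0.004 m).
It fails at once if the magnifier touches the dish, the inspection stand or its gauge (contact force between loupe and dish above 0.3 N or contact force between loupe and stand above 0.3 N).
It fails at once if the spatula is taken or knocked off its fork (more than 30 mm) (distance of spatula_grip from where it was at the start of the episode above 0.03 m).
It fails at once if something else on the bench is disturbed (more than 30 mm) (distance of any of dish_stack, flask, burner, marker, jar, tub, tripod from where it was at the start of the episode above 0.03 m).
It also fails if it takes over 50 s, if anything falls off the work surface, if the arm or the gripper's body presses on something with over 40 N, if the wrist force passes 120 N, or if a joint passes its speed limit or range.

## Working session

There is one attempt and no reset: what is moved stays moved. The work goes in short steps, Python scripts to look and compute and a tool call to move; the robot and the scene stay as the last step left them, time stands still between calls to the robot, and variables do not carry over. Pictures are saved under pics/ and viewed, about 8 in all and at most 12, crops included, and the job is handed in when it is done.

Besides the shell and the picture viewer there is one more tool, called after "Call:" in YAML: its name, and indented under it one key for each argument. apply_moves: Moves the arm, as the interface text tells. Its arguments: {"type":"object","properties":{"moves":{"type":"array"},"force":{"type":"number"}},"required":["moves"]}

```bash
mkdir -p pics; cat > h.py <<'E'
import numpy as np, cv2
from plant import robot
def grab(n,f=None):
    d=robot.get_image(n)
    if f:
        cv2.imwrite(f,d["img"][:,:,::-1]); np.savez(f[:-4]+'.npz',**{k:np.array(v) for k,v in d.items()})
    return d
def load(f): return dict(np.load(f))
def ray(d,uv):
    K=np.array(d["camera_matrix"]);R=cv2.Rodrigues(np.array(d["rvec"],float).reshape(3))[0];t=np.array(d["tvec"],float).reshape(3)
    p=cv2.undistortPoints(np.array([[uv]],float),K,np.array([float(d["k1"]),0,0,0,0]))[0,0]
    v=R.T@np.array([p[0],p[1],1]);return -R.T@t,v/np.linalg.norm(v)
def plane(d,uv,z):
    o,v=ray(d,uv);return o+v*(z-o[2])/v[2]
def tri(a,b):
    (o1,v1),(o2,v2)=a,b
    s=np.linalg.lstsq(np.c_[v1,-v2],o2-o1,rcond=None)[0]
    p,q=o1+s[0]*v1,o2+s[1]*v2;return (p+q)/2,np.linalg.norm(p-q)
def proj(d,P):
    return cv2.projectPoints(np.array(P,float).reshape(-1,3),np.array(d["rvec"],float),np.array(d["tvec"],float),np.array(d["camera_matrix"],float),np.array([float(d["k1"]),0,0,0,0]))[0].reshape(-1,2)
E
python3 - <<'E'
from h import *
for n in ("scene","top","wrist"):
    d=grab(n,f"pics/{n}0.png"); print(n,ray(d,(320,240)),d["k1"],d["camera_matrix"][0][0])
s=robot.state();print(s["eef_pos"],s["ee_rot"],robot.pinch_z,s["clock"])
E
```

```text
scene (array([1493.2400253 ,  -97.56444502,  992.81970235]), array([-0.7366431 ,  0.13588259, -0.66248989])) -0.006415581318336656 433.9171890605784
top (array([ 397.95965605,   62.35179424, 1100.90566698]), array([ 0.10381561, -0.00853412, -0.99455995])) -0.0910776847105611 437.31565856487384
wrist (array([ 219.15091348, -563.84606394,  371.39981583]), array([-0.32067362, -0.08050634, -0.94376224])) -0.01852170368040302 409.3568695584675
[ 137.15013618 -583.6640747   230.61465408] [[ 2.28745264e-01 -9.73486267e-01 -3.02732606e-04]
 [-9.73485421e-01 -2.28745464e-01  1.28341825e-03]
 [-1.31863876e-03  1.12993150e-06 -9.99999131e-01]] 18.700000000000003 0.15
```

View pics/scene0.png

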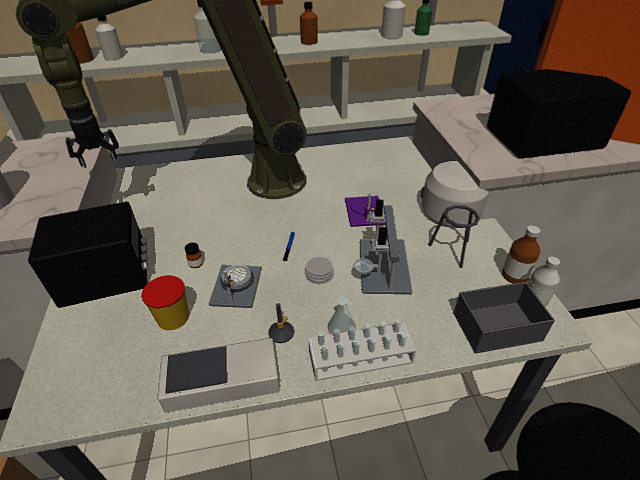

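View pics/top0.png

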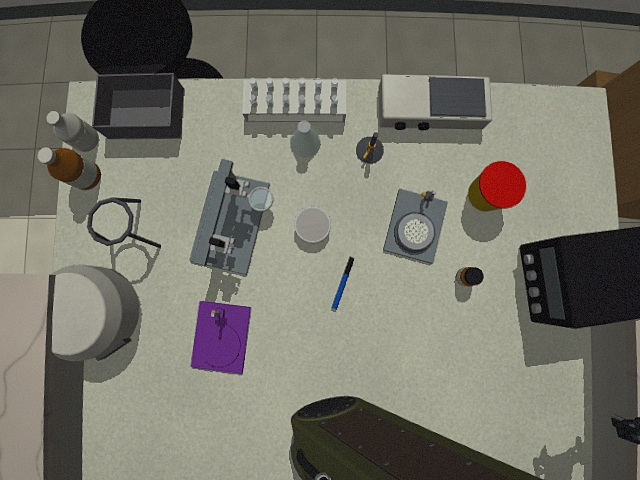

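The magnifier's grip is at top (231,183) with its lens at (261,198), and the spatula is at (217,243). The dish is at top (415,231) and the gauge at (428,197). I'll zoom in on both views.

```bash
python3 - <<'E'
import cv2,numpy as np
s=cv2.imread('pics/scene0.png');t=cv2.imread('pics/top0.png')
def c(i,x,y,w=80,h=60): return cv2.resize(i[y:y+h,x:x+w],(400,300),interpolation=cv2.INTER_CUBIC)
a=np.vstack([np.hstack([c(s,350,190,),c(s,205,250)]),np.hstack([c(t,205,155),c(t,380,185,)])])
cv2.imwrite('pics/zoom.png',a)
E
```

```text
(no output)
```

View pics/zoom.png

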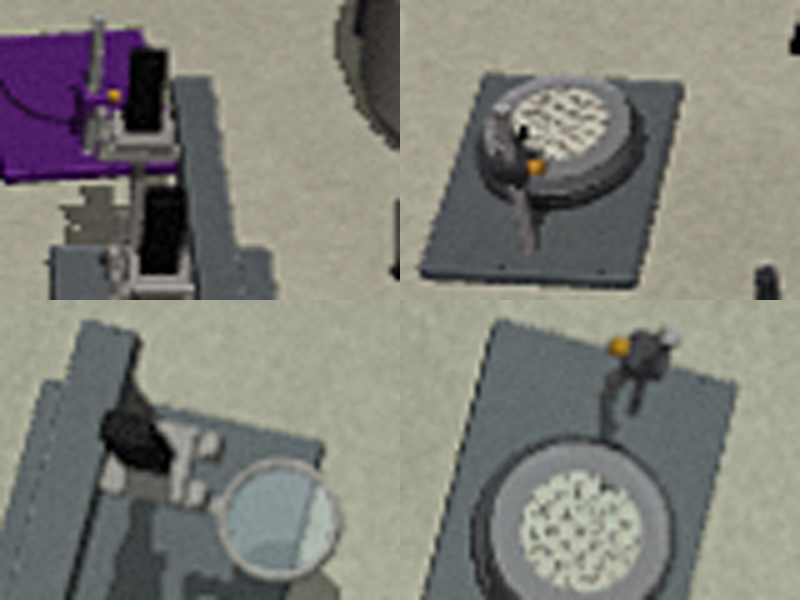

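```bash
python3 - <<'E'
from h import *
np.set_printoptions(precision=1,suppress=True)
t=load('pics/top0.npz');s=load('pics/scene0.npz')
print('griptop plane',plane(t,(230,181.5),212),'tri',tri(ray(t,(230,181.5)),ray(s,(383,228.5))))
print('lens plane',plane(t,(260.7,198.9),65),'tri',tri(ray(t,(260.7,198.9)),ray(s,(363.3,267.3))))
print('dish',plane(t,(416,229.8),30),'tri',tri(ray(t,(416,229.8)),ray(s,(236.5,274.5))))
print('block',tri(ray(t,(428.5,195)),ray(s,(230,281))))
# hanger beam edges top z156: zoom (90,322)->, (137,335); 
B=[plane(t,(205+x/5,155+(y-300)/5),156) for x,y in((137,335),(65,600))];v=B[1]-B[0];print('beam dir',v/np.linalg.norm(v),B)
# beam edge whole: find in picture; stand base edges z12
C=[plane(t,(380+(x-400)/5,185+(y-300)/5),12) for x,y in((497,320),(736,382))];print('stand far edge',C,C[1]-C[0],np.linalg.norm(C[1]-C[0]))
E
```

```text
griptop plane [611.9 243.  212. ] tri (array([612.3, 243.9, 210.8]), np.float64(1.2495767784009701))
lens plane [604.7 197.   65. ] tri (array([605.6, 197.7,  60.4]), np.float64(0.22117951100996538))
dish [ 536.9 -185.1   30. ] tri (array([ 535.8, -182.8,   38.5]), np.float64(0.6998582627087836))
block (array([ 612.1, -199.5,   93.3]), np.float64(5.048064576607991))
beam dir [-1.   0.2  0. ] [array([669.9, 250.5, 156. ]), array([550.1, 278.4, 156. ])]
stand far edge [array([ 643.8, -148.7,   12. ]), array([ 613.1, -271.5,   12. ])] [ -30.8 -122.8    0. ] 126.56203274765836
```

View pics/wrist0.png

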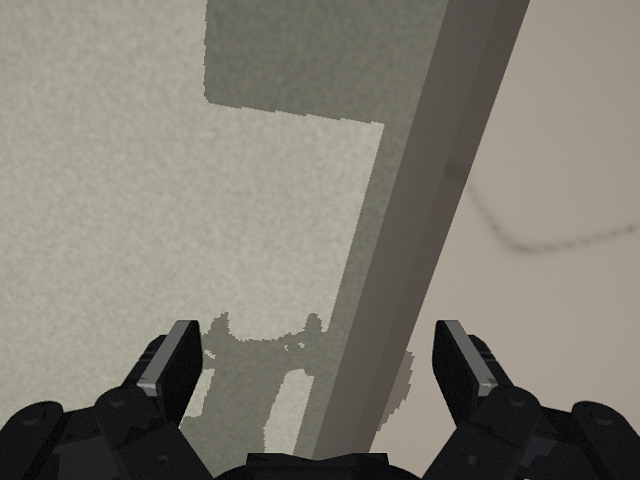

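The bench shots give the grip top at (612,243,211) and the lens at (605,198,60). The lens lies 47 mm from the grip towards -y, so both agree with the text. The wrist view shows only empty bench and the fingers. Next I raise the tool, turn it to the loupe's yaw, and travel over.

Call:
apply_moves:
  moves:
    - [0,0,0,-14,0,0,-7.95]
    - [0,0,0,-14,0,0,-7.95]
    - [0,0,0,-14,0,0,-7.95]
    - [0,0,0,-14,0,0,-7.95]
    - [0,0,0,-14,0,0,-7.95]
    - [0,0,0,-14,0,0,-7.95]
    - [0,0,0,-14,0,0,-7.95]
    - [0,0,0,-14,0,0,-7.95]

```text
clock: 0.95
eef_pos: [137.2, -583.9, 343.5]
ee_rot: [[0.975, -0.222, -0.0], [-0.222, -0.975, 0.001], [-0.0, -0.001, -1.0]]
ft_force: [1.0, -0.2, -0.6]
grip_width: 85.3
```

Call:
apply_moves:
  moves:
    - [0,14.5,-47,0,0,0,0]
    - [0,14.5,-47,0,0,0,0]
    - [0,14.5,-47,0,0,0,0]
    - [0,14.5,-47,0,0,0,0]
    - [0,14.5,-47,0,0,0,0]
    - [0,14.5,-47,0,0,0,0]
    - [0,14.5,-47,0,0,0,0]
    - [0,14.5,-47,0,0,0,0]

```text
clock: 1.75
eef_pos: [336.3, -242.6, 343.3]
ee_rot: [[0.974, -0.229, 0.0], [-0.229, -0.974, -0.0], [0.0, 0.0, -1.0]]
ft_force: [0.5, -0.4, 0.3]
grip_width: 85.7
```

Call:
apply_moves:
  moves:
    - [0,13,-45,0,0,0,0]
    - [0,13,-45,0,0,0,0]
    - [0,13,-45,0,0,0,0]
    - [0,13,-45,0,0,0,0]
    - [0,13,-45,0,0,0,0]
    - [0,13,-45,0,0,0,0]
    - [0,13,-45,0,0,0,0]
    - [0,13,-45,0,0,0,0]

```text
clock: 2.55
eef_pos: [519.7, 84.4, 343.2]
ee_rot: [[0.974, -0.228, -0.0], [-0.228, -0.974, -0.0], [0.0, 0.0, -1.0]]
ft_force: [1.3, -0.2, 0.6]
grip_width: 85.3
```

Call:
apply_moves:
  moves:
    - [0,13,-45,0,0,0,0]
    - [0,13,-45,0,0,0,0]
    - [0,13,-45,0,0,0,0]
    - [0,13,-42,0,0,0,0]
    - [0,0,0,0,0,0,0]
    - [0,0,0,0,0,0,0]

```text
clock: 3.15
eef_pos: [610.0, 243.5, 341.7]
ee_rot: [[0.974, -0.226, -0.002], [-0.226, -0.974, -0.001], [-0.002, 0.002, -1.0]]
ft_force: [-0.3, -1.3, 0.4]
grip_width: 85.5
```

```bash
python3 - <<'E'
from h import *
grab('wrist','pics/w1.png'); s=robot.state(); print(s['eef_pos'],s['qpos'])
E
```

```text
[609.78853911 242.58606805 342.63254652] [ 3.78814772e-01  4.19167679e-01  3.52964817e-01  1.50619591e+00
 -3.75096436e-04  2.17922352e+00]
```

View pics/w1.png

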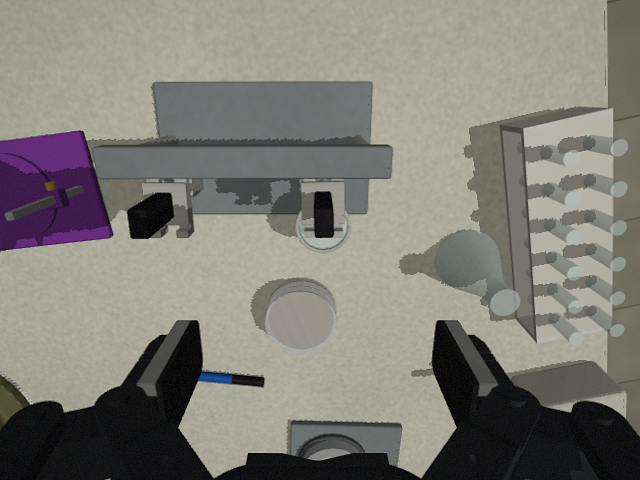

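The wrist view is square to the hanger. The grip is at (323,214) with the lens rim below it at (322,230), the spatula is at (150,215), and the dish stack is at (300,315). I'll measure the grip.

```bash
python3 - <<'E'
from h import *
np.set_printoptions(precision=1,suppress=True)
d=load('pics/w1.npz');im=d['img'];m=(im.max(2)<45).astype(np.uint8);m[:150]=0;m[260:]=0
n,l,st,c=cv2.connectedComponentsWithStats(m)
for i in range(1,n):
    if st[i,4]>150: print(st[i],c[i])
o,_=ray(d,(320,240));print('cam',o)
ex=np.array([.226,.974,0]);ey=np.array([-.974,.226,0]);
for g in ([612,243.5,184],):
    g=np.array(g);
    for z in(28,-28): print(z,[proj(d,g+a*ex*11+b*ey*7+[0,0,z])[0] for a in(-1,1) for b in(-1,1)])
    print(proj(d,g-48*ex-[0,0,119]))
b=l==0
x0,x1=st[[i for i in range(1,n) if abs(c[i][0]-323)<15 and st[i,4]>150][0]][[0,2]]
for y in range(185,242,6): xs=np.where(m[y,300:345])[0]+300; print(y,xs.min() if len(xs) else 0,xs.max() if len(xs) else 0)
E
```

```text
[ 128  193   46   46 1504] [150.  215.2]
[314 192  20  46 819] [323.2 214.6]
cam [629.  326.8 482.5]
28 [array([330.9, 241.2]), array([310.9, 241.2]), array([331.2, 210.8]), array([310.8, 210.8])]
-28 [array([328.9, 218.6]), array([312. , 218.6]), array([329.1, 192.6]), array([311.9, 192.6])]
[[319.8 227.8]]
185 0 0
191 0 0
197 315 330
203 314 331
209 314 332
215 314 332
221 315 332
227 315 332
233 315 333
239 0 0
```

Call:
apply_moves:
  moves:
    - [0,3.3,-2,36,0,0,0]
    - [0,0,0,40,0,0,0]
    - [0,0,0,40,0,0,0]
    - [0,0,0,30,0,0,0]
    - [0,0,0,20,0,0,0]
    - [0,0,0,10,0,0,0]
    - [0,0,0,0,0,0,0]

```text
clock: 3.9
eef_pos: [612.9, 242.6, 166.8]
ee_rot: [[0.973, -0.229, -0.002], [-0.229, -0.973, -0.001], [-0.001, 0.001, -1.0]]
ft_force: [-0.0, 1.2, 0.1]
grip_width: 85.4
```

Call:
apply_moves:
  moves:
    - [0.5,0,0,0,0,0,0]
    - [0.7,0,0,0,0,0,0]
    - [0.8,0,0,0,0,0,0]
    - [0.9,0,0,0,0,0,0]
    - [1,0,0,0,0,0,0]
    - [1,0,0,0,0,0,0]
    - [1,0,0,0,0,0,0]
    - [1,0,0,0,0,0,0]
  force: 50

```text
clock: 4.7
eef_pos: [614.2, 244.2, 167.8]
ee_rot: [[0.974, -0.228, 0.001], [-0.228, -0.974, 0.0], [0.001, -0.0, -1.0]]
ft_force: [0.0, -0.6, 4.3]
grip_width: 13.4
```

The grip width is 13.4 mm, so the block is held. I'll lift 32 mm.

Call:
apply_moves:
  moves:
    - [1,0,0,-6,0,0,0]
    - [1,0,0,-10,0,0,0]
    - [1,0,0,-10,0,0,0]
    - [1,0,0,-6,0,0,0]
    - [1,0,0,0,0,0,0]

```text
clock: 5.2
eef_pos: [614.7, 244.4, 200.9]
ee_rot: [[0.974, -0.228, 0.002], [-0.228, -0.974, 0.001], [0.002, -0.001, -1.0]]
ft_force: [-0.0, -0.5, -0.7]
grip_width: 12.9
```

```bash
python3 - <<'E'
from h import *
grab('wrist','pics/w2.png'); grab('scene','pics/s2.png'); s=robot.state(); print(s['eef_pos'],s['ft_force'],s['grip_width'])
a=cv2.imread('pics/w2.png')[120:480,160:560];b=cv2.resize(cv2.imread('pics/s2.png')[170:290,330:430],(400,480))
a=cv2.copyMakeBorder(a,0,120,0,0,cv2.BORDER_CONSTANT);cv2.imwrite('pics/v2.png',np.hstack([a,b]))
E
```

```text
[613.97884532 244.10994668 199.4707359 ] [-0.12417714 -0.1518542  -0.60425396] 13.688316164634953
```

View pics/v2.png

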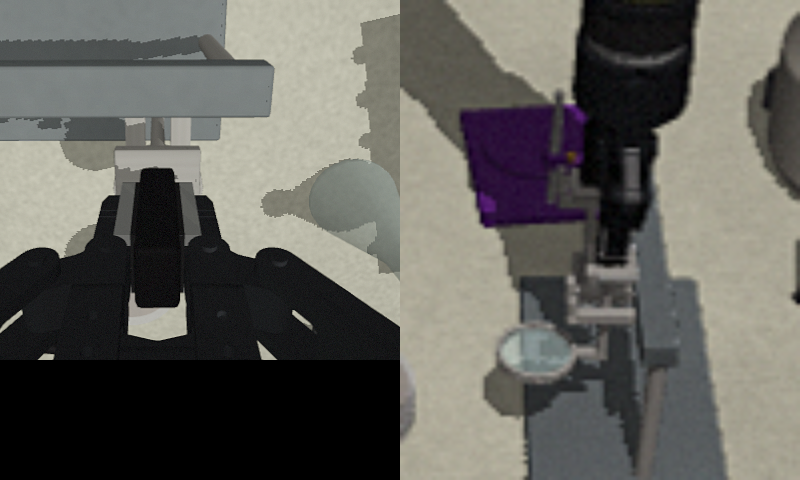

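The magnifier is lifted level, with its collar above the fork. Now I draw it straight out, then raise it.

Call:
apply_moves:
  moves:
    - [1,0,15,0,0,0,0]
    - [1,0,25,0,0,0,0]
    - [1,0,25,0,0,0,0]
    - [1,0,20,0,0,0,0]
    - [1,0,5,-25,0,0,0]
    - [1,0,0,-35,0,0,0]
    - [1,0,0,-20,0,0,0]
    - [1,0,0,0,0,0,0]

```text
clock: 6.1
eef_pos: [594.8, 155.9, 282.7]
ee_rot: [[0.973, -0.229, 0.005], [-0.229, -0.974, 0.001], [0.005, -0.003, -1.0]]
ft_force: [0.2, 0.1, -1.1]
grip_width: 13.5
```

```bash
python3 - <<'E'
from h import *
np.set_printoptions(precision=1,suppress=True)
s=robot.state();print(s['eef_pos'],s['ft_force'],s['grip_width'])
t=load('pics/top0.npz');q=load('pics/scene0.npz')
print('tip',tri(ray(t,(427.2,207.4)),ray(q,(229.4,276.6))))
print('posttop',tri(ray(t,(434,192.5)),ray(q,(225,271.5))),plane(t,(434,192.5),130))
# dish white disc centroid
for d,(x,y,w) in((t,(395,210,40)),(q,(215,255,45))):
    im=d['img'][y:y+w,x:x+w].astype(int);m=((im.min(2)>185)).astype(np.uint8);m=cv2.morphologyEx(m,cv2.MORPH_CLOSE,np.ones((5,5)))
    n,l,st,c=cv2.connectedComponentsWithStats(m);i=1+st[1:,4].argmax();print(st[i],c[i]+[x,y],[plane(d,c[i]+[x,y],z) for z in(24,34)])
E
```

```text
[594.8 155.9 282.7] [ 0.2  0.1 -1.1] 13.45698702972673
tip (array([ 584.1, -200.1,   82.5]), np.float64(1.7688414257673957))
posttop (array([ 609.9, -205.2,  130.5]), np.float64(0.024717199888904244)) [ 610.  -205.3  130. ]
[23 12  1  1  1] [418. 222.] [array([ 557.4, -191.9,   24. ]), array([ 555.9, -189.6,   34. ])]
[16 21  1  1  1] [231. 276.] [array([ 524.4, -200.8,   24. ]), array([ 534.4, -199.7,   34. ])]
```

Triangulation puts the post at (610,-205) with its top at z 130, as the text says, and the pointer tip at z of about 82. I'll move beside the stand for a closer wrist view.

Call:
apply_moves:
  moves:
    - [1,-10,20,0,0,0,0]
    - [1,-20,39,0,0,0,0]
    - [1,-20,40,0,0,0,0]
    - [1,-20,40,0,0,0,0]
    - [1,-20,40,0,0,0,0]
    - [1,-17,35,0,0,0,0]
    - [1,-9,15,0,0,0,0]
    - [1,0,0,0,0,0,0]

```text
clock: 6.9
eef_pos: [425.8, -41.7, 278.2]
ee_rot: [[0.973, -0.231, -0.002], [-0.231, -0.973, -0.0], [-0.002, 0.001, -1.0]]
ft_force: [0.4, -0.0, -0.9]
grip_width: 13.7
```

```bash
python3 - <<'E'
from h import *
grab('wrist','pics/w3.png'); s=robot.state(); print(s['eef_pos'],s['ft_force'],s['grip_width'])
E
```

```text
[427.07504245 -40.79560973 278.42197296] [ 0.79536215  0.03988501 -1.09226309] 13.31151924004581
```

Call:
apply_moves:
  moves:
    - [1,0,20,0,0,0,0]
    - [1,0,30,0,0,0,0]
    - [1,0,25,0,0,0,0]
    - [1,0,15,0,0,0,0]
    - [1,0,0,0,0,0,0]

```text
clock: 7.45
eef_pos: [407.9, -128.5, 278.5]
ee_rot: [[0.973, -0.229, -0.001], [-0.229, -0.973, 0.0], [-0.001, 0.0, -1.0]]
ft_force: [0.5, 1.3, -1.8]
grip_width: 13.5
```

```bash
python3 - <<'E'
from h import *
grab('wrist','pics/w4.png'); s=robot.state(); print(s['eef_pos'],s['ft_force'],s['grip_width'])
a=cv2.imread('pics/w3.png');b=cv2.imread('pics/w4.png')
cv2.imwrite('pics/v4.png',cv2.resize(np.vstack([a[150:450],b[150:450]])[:, :],None,fx=1,fy=1))
E
```

```text
[ 408.07715557 -127.65251059  278.5799594 ] [-0.13781041 -0.46193926 -1.31056921] 13.28093581049078
```

View pics/v4.png

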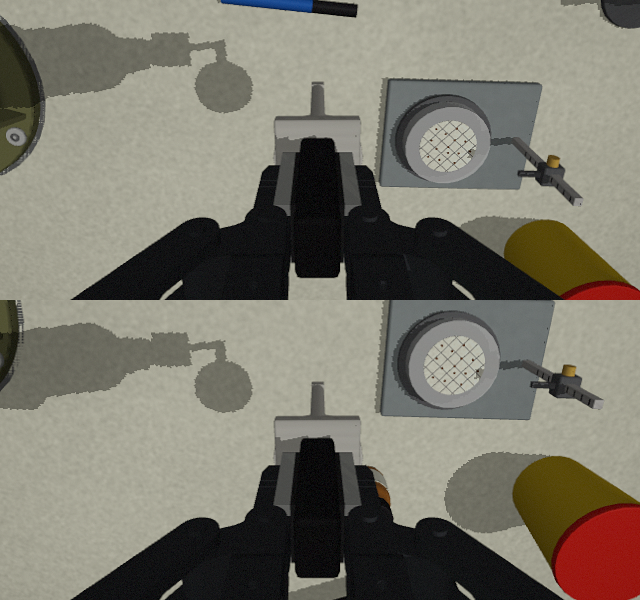

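Both views show the dish and gauge clearly, with the pointer tip near w3 (519,323) and w4 (532,234). I'll zoom in for exact pixels.

```bash
python3 - <<'E'
from h import *
o=[]
for f,(x,y) in(('w3',(385,230)),('w4',(385,150))):
    a=cv2.imread(f'pics/{f}.png')[y:y+130,x:x+200];o.append(cv2.resize(a,(800,520),interpolation=cv2.INTER_CUBIC)[:, :])
# left: gauge crops only
g=[cv2.resize(cv2.imread(f'pics/{f}.png')[y:y+75,x:x+100],(800,600),interpolation=cv2.INTER_CUBIC)[:300+0] if 0 else cv2.resize(cv2.imread(f'pics/{f}.png')[y:y+50,x:x+133],(798,300),interpolation=cv2.INTER_CUBIC) for f,(x,y) in(('w3',(475,300)),('w4',(475,210)))]
cv2.imwrite('pics/v5.png',np.vstack(g))
np.set_printoptions(precision=1,suppress=True)
for f,(x,y) in(('w3',(385,230)),('w4',(385,150))):
    d=load(f'pics/{f}.npz');im=d['img'][y:y+110,x:x+125].astype(int)
    m=((im.min(2)>150)&(im.max(2)-im.min(2)<45)).astype(np.uint8);m=cv2.morphologyEx(m,cv2.MORPH_CLOSE,np.ones((7,7)));m=cv2.morphologyEx(m,cv2.MORPH_OPEN,np.ones((9,9)))
    cs=cv2.findContours(m,0,2)[0]
    for c in cs:
        if cv2.contourArea(c)>500:
            e=cv2.fitEllipse(cv2.convexHull(c));u=np.array(e[0])+[x,y];print(f,u,e[1],[plane(d,u,z) for z in(22,34)])
    print(im[60:62,10:100:6].mean(2))
E
```

```text
w3 [447.7 295.8] (50.03908920288086, 58.17284393310547) [array([ 535. , -188.6,   22. ]), array([ 532.3, -181.7,   34. ])]
[[ 40.7  41.3 128.7 134.7 137.7 179.   40.  178.3 170.7 180.7  74.  180.7
  157.3 182.3 135.3]
 [ 44.   45.  132.  138.  136.3 183.3 123.3 177.7 175.3 181.3 137.7 183.3
  113.7 182.3 135.7]]
w4 [454.  214.9] (56.41891098022461, 63.41670227050781) [array([ 535.6, -186.2,   22. ]), array([ 532.3, -182. ,   34. ])]
[[ 70.7  44.7  62.7 137.  137.3 167.3 158.  177.7 177.7 148.  179.7 171.7
  182.3  46.  155. ]
 [ 69.3  43.7  62.  136.  135.7 169.3 124.  183.3 180.7 145.  178.3 183.3
  181.7 130.  137.3]]
```

View pics/v5.png

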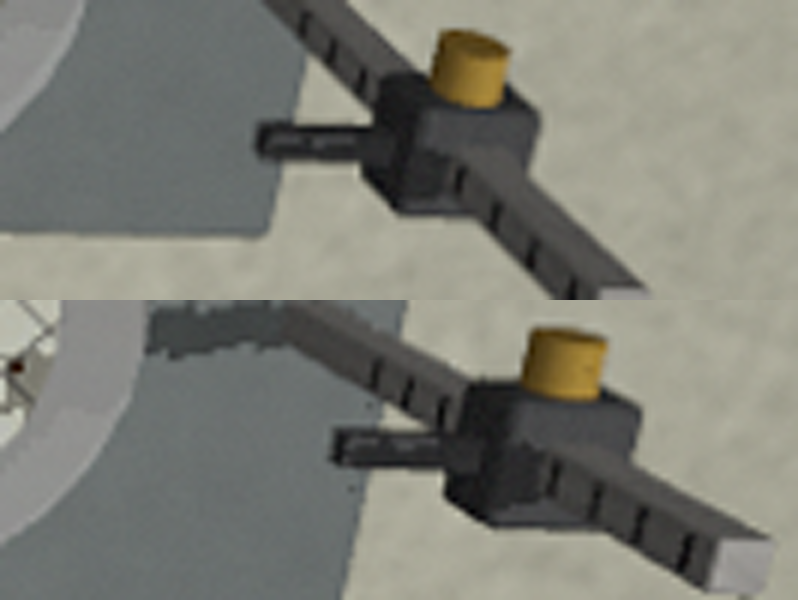

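```bash
python3 - <<'E'
from h import *
np.set_printoptions(precision=1,suppress=True)
a,b=load('pics/w3.npz'),load('pics/w4.npz');t=load('pics/top0.npz');q=load('pics/scene0.npz')
for n,u,v in(('tip',(518.7,323.3),(531.3,234.3)),('post',(578.5,351.5),(598.7,254.2)),('disc',(447.7,295.8),(454,214.9))):
    print(n,tri(ray(a,u),ray(b,v)))
T=(427.2,207.4)
print(tri(ray(b,(531.3,234.3)),ray(t,T)),tri(ray(a,(518.7,323.3)),ray(t,T)),tri(ray(b,(531.3,234.3)),ray(q,(229.4,276.6))))
print('post x',tri(ray(b,(598.7,254.2)),ray(q,(225,271.5))))
E
```

```text
tip (array([ 582.8, -197.7,   82.8]), np.float64(0.18824476168475948))
post (array([ 613. , -206.6,  126. ]), np.float64(0.17733648772311622))
disc (array([ 532.7, -182.5,   32.6]), np.float64(0.04105329482304693))
(array([ 586. , -202.3,   74.4]), np.float64(1.9627020126856483)) (array([ 585.4, -202.6,   76.1]), np.float64(0.44879465700290677)) (array([ 583.4, -198.9,   81.2]), np.float64(1.008220313074973))
post x (array([ 610.3, -204.7,  130.5]), np.float64(0.9568502348986556))
```

Pointer estimates:

| Views | Tip z (mm) |
|---|---|
| Wrist pair | 82.8 |
| Top + scene | 82.5 |
| Wrist + scene | 81.2 |
| Top + wrist (tip hard to pick in top) | 74–76 |

The dish is at about (534.5,-185). I'll move over it at height, then descend most of the way.

Call:
apply_moves:
  moves:
    - [1,16,-3,0,0,0,0]
    - [1,32,-5,0,0,0,0]
    - [1,36,-5,0,0,0,0]
    - [1,32,-5,0,0,0,0]
    - [1,20,-3,0,0,0,0]
    - [1,0,0,0,0,0,0]

```text
clock: 8.1
eef_pos: [547.6, -136.8, 277.8]
ee_rot: [[0.974, -0.226, -0.0], [-0.226, -0.974, 0.001], [-0.001, -0.001, -1.0]]
ft_force: [0.0, 0.2, -0.2]
grip_width: 13.5
```

Call:
apply_moves:
  moves:
    - [1,0,0,15,0,0,0]
    - [1,0,0,25,0,0,0]
    - [1,0,0,22,0,0,0]
    - [1,0,0,14,0,0,0]
    - [1,0,0,8,0,0,0]
    - [1,0,0,4,0,0,0]
    - [1,0,0,0,0,0,0]
    - [1,0,0,0,0,0,0]

```text
clock: 8.9
eef_pos: [545.3, -138.2, 192.1]
ee_rot: [[0.974, -0.228, 0.001], [-0.228, -0.974, -0.0], [0.001, -0.0, -1.0]]
ft_force: [-0.3, 0.5, -0.5]
grip_width: 13.6
```

```bash
python3 - <<'E'
from h import *
np.set_printoptions(precision=1,suppress=True)
grab('scene','pics/s6.png');grab('top','pics/t6.png');grab('wrist','pics/w6.png'); s=robot.state(); print(s['eef_pos'],s['ee_rot'],s['ft_force'],s['grip_width'])
c=lambda f,x,y:cv2.resize(cv2.imread(f'pics/{f}.png')[y:y+72,x:x+64],(400,450),interpolation=cv2.INTER_CUBIC)
cv2.imwrite('pics/v6.png',np.hstack([c('s6',205,232),c('t6',385,180)]))
E
```

```text
[ 545.4 -138.4  192.1] [[ 1.  -0.2  0. ]
 [-0.2 -1.  -0. ]
 [ 0.  -0.  -1. ]] [-0.3 -0.7 -0.2] 13.320389705053406
```

View pics/v6.png

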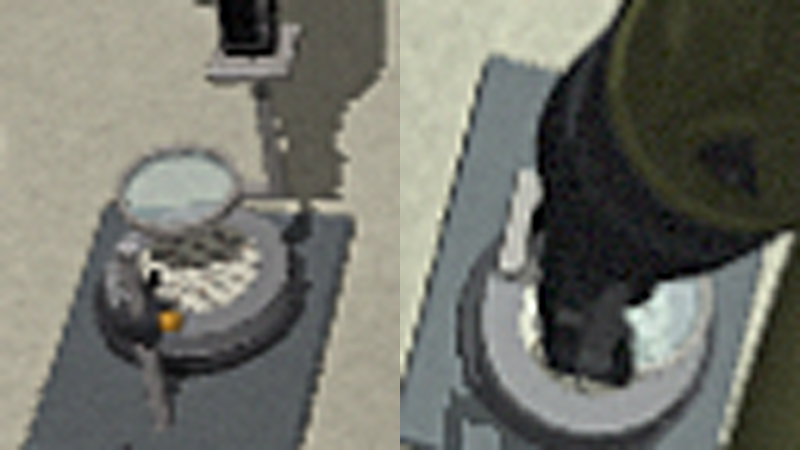

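```bash
python3 - <<'E'
from h import *
np.set_printoptions(precision=1,suppress=True)
q=load('pics/s6.npz');t=load('pics/t6.npz');b=load('pics/w4.npz');a=load('pics/w3.npz')
L=np.array([534.5,-185.3,89.4]);print('scene lens pred',proj(q,L),'seen 234,262.4; dz px/mm',proj(q,L+[0,0,5])-proj(q,L),proj(q,L+[5,0,0])-proj(q,L),proj(q,L+[0,5,0])-proj(q,L))
print('scene rim',[proj(q,L+[30*np.cos(k),30*np.sin(k),0])[0] for k in np.arange(4)*np.pi/2])
print('top rim right pred',proj(t,L+[0,-30,0]),'seen',385+712/6.25,'near',180+295/6.25)
for z in(76,80,83,86,90):
    P=[582.2,-197.8,z]; print(z,'scene',proj(q,P)[0],'w4',proj(b,P)[0],'w3',proj(a,P)[0],'top',proj(t,P)[0])
print('posttop pred',proj(b,[610.8,-205.5,130]),proj(a,[610.8,-205.5,130]),proj(q,[610.8,-205.5,130]), 'seen 598.7,254.2 578.5,351.5 225,271.5')
for z in(28,-34): print('grip',proj(q,[545.4,-138.4,208.4+z]))
E
```

```text
scene lens pred [[233.1 262.4]] seen 234,262.4; dz px/mm [[-0.2 -1.2]] [[0.1 1.2]] [[ 1.7 -0.2]]
scene rim [array([233.6, 269.5]), array([243.2, 261. ]), array([232.7, 255.6]), array([223. , 263.9])]
top rim right pred [[434.4 227.7]] seen 498.92 near 227.2
76 scene [230.2 277.5] w4 [527.  232.1] w3 [514.7 319.8] top [425.2 208.6]
80 scene [230.  276.6] w4 [529.2 233.6] w3 [516.6 322. ] top [425.6 208.3]
83 scene [229.8 275.9] w4 [530.9 234.7] w3 [518.1 323.6] top [425.9 208.1]
86 scene [229.7 275.2] w4 [532.6 235.8] w3 [519.6 325.3] top [426.2 207.9]
90 scene [229.5 274.2] w4 [534.9 237.3] w3 [521.6 327.6] top [426.7 207.6]
posttop pred [[599.  255.3]] [[578.7 353.7]] [[224.9 271.9]] seen 598.7,254.2 578.5,351.5 225,271.5
grip [[242.7 224.6]]
grip [[245.5 241.4]]
```

The lens matches its prediction to within 1 px in the scene and top views, and its ellipse is 13.9 px high as predicted, so it's level. The views put the pointer at about 83.7 mm and the lens at 89.4 mm, so I lower 5.5 mm.

Call:
apply_moves:
  moves:
    - [1,0,0,3,0,0,0]
    - [1,0,0,2.5,0,0,0]
    - [1,0,0,0,0,0,0]
    - [1,0,0,0,0,0,0]
    - [1,0,0,0,0,0,0]
    - [1,0,0,0,0,0,0]
    - [1,0,0,0,0,0,0]

```text
clock: 9.75
eef_pos: [545.0, -138.3, 185.9]
ee_rot: [[0.974, -0.228, 0.0], [-0.228, -0.974, -0.0], [0.0, -0.0, -1.0]]
ft_force: [-0.3, 0.1, -0.2]
grip_width: 13.5
```

```bash
python3 - <<'E'
from h import *
np.set_printoptions(precision=2,suppress=True)
grab('scene','pics/s7.png');s=robot.state();print(s['eef_pos'],s['qvel'],s['ft_force'],s['grip_width'],s['clock'])
c=lambda f,x,y:cv2.resize(cv2.imread(f'pics/{f}.png')[y:y+60,x:x+64],(640,600),interpolation=cv2.INTER_CUBIC)
cv2.imwrite('pics/v7.png',c('s7',205,242))
q=load('pics/s7.npz');print((proj(q,[[534.5,-185,84],[582.2,-197.8,84],[534.5,-185,34]])-[205,242])*10)
print((proj(q,[[534.5+45*np.cos(k),-185+45*np.sin(k),34] for k in np.arange(8)*np.pi/4])-[205,242])*10)
E
```

```text
[ 544.95 -138.28  185.87] [ 0. -0. -0.  0.  0.  0.] [ 0.15 -0.17 -0.63] 13.335491267533934 9.8
[[284.86 217.02]
 [247.94 336.36]
 [308.43 333.19]]
[[315.85 439.75]
 [419.54 392.3 ]
 [455.42 311.75]
 [405.7  246.29]
 [301.39 231.8 ]
 [200.51 275.76]
 [160.17 354.8 ]
 [207.07 423.75]]
```

View pics/v7.png

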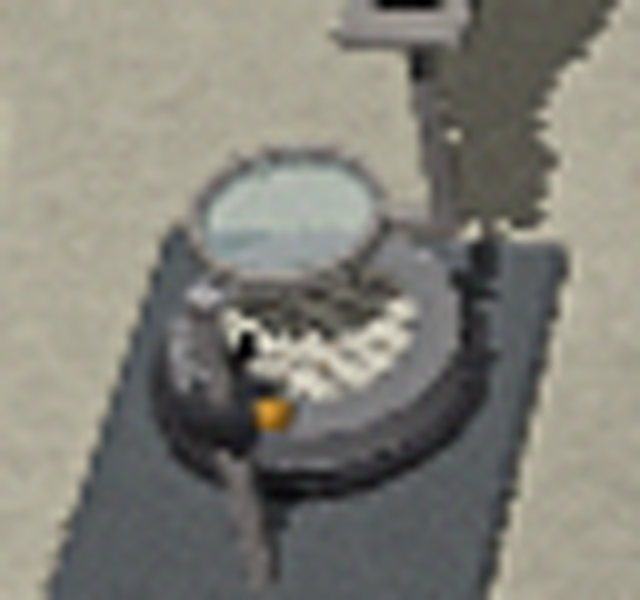

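In the last picture the lens is level above the dish, clear of the gauge. Its centre at (290,213) against a predicted (285,217) in the zoom agrees to within 1 px of the source image. The arm is still, so I hand in.

```bash
python3 -c "
from plant import robot
print(robot.finish_job());s=robot.state();print(s['eef_pos'],s['grip_width'],s['ft_force'])"
```

```text
the job is handed in; nothing more can be done
None
the job is handed in; nothing more can be done
```

I took the magnifier by its grip, lifted it 32 mm, drew it out of the fork and carried it over the bench. I handed in while still holding it level over the dish. The hand-in gave no verdict.

**At hand-in:**
- **Hold:** the arm was at rest, the grip was 13.3 mm wide on the 14 mm block, and the force reading was under 1 N.
- **Lens position:** the tool pose put the lens at about (534, -185, 83) mm. The scene view agreed to within 1 px, and so did the top view taken just before the final 5.5 mm descent.
- **Level:** in the scene view before that descent, the lens outline matched a level disc.
- **Clearance:** the last scene picture showed it clear of the dish and gauge.

**What disagreed:**
- **Pointer height:** I used about 83.7 mm. Most view pairs gave 81–83 mm, but pairing the top view with the wrist view gave 74–76 mm, which I put down to a poor tip pixel. The wrist pair also read the post's top at 126 mm instead of 130 mm, so the pointer could be nearer 85 mm.
- **Dish centre:** estimates varied by about 3 mm, and the last picture suggested the dish may lie 1–3 mm further out in x than I assumed. I left this alone, as it is well inside the 12 mm tolerance.

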